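# Load the pulse mixer, start it and hold the pulse dial on its third click

### The job

Take the yellow-capped tube from the blue block and seat it fully in the empty well of the mixer's metal head, leaving the other tubes, the beaker and the wipes carton where they stand. Then twist the mixer's green start switch clockwise to its stop and let go so that it springs back. Finally turn the black pulse dial clockwise past its first two clicks to the third (the green mark), not on towards the fourth (red), and keep hold of it there against its spring: the program finishes while the gripper is still holding the dial on the third click.

Things in the scene. Friction and masses are not known exactly. Their poses are not given: they have to be found in the camera images.
- sample_mid (a point): centre (half-way up) of the yellow-capped screw-cap tube that is to be mixed: clear, 116 mm tall, body 30 mm in diameter narrowing to a pointed foot, cap 34 mm in diameter and 12 mm tall at the very top, about 30 g, z along the tube to its cap. It stands in one of the three wells of the blue block (which one differs), so that only the upper 66 mm show
- tube_block: blue block 56 x 156 x 58 mm (x, y, z), fixed; origin at the centre of its underside. Three round wells 33 mm in diameter and 50 mm deep in a row along its y, 48 mm apart; the tubes' feet stand 8 mm above the bench. Take a tube by the cap with the fingers closing along the block's x, since its neighbours stand along y
- mixer: white bench mixer with grey cheeks, 168 x 190 mm, fixed; origin at the centre of its underside, front at -x. Control deck 90 mm high in front; behind it a metal head with two wells, its top 115 mm high
- well_free (a point): centre of the mouth of the mixer's empty well, on the top of the metal head 115 mm above the bench: a round well 33 mm in diameter, 95 mm deep, small chamfer; axes as mixer. A seated tube stands on the well's floor with its centre 37 mm below this point and its cap from 9 to 21 mm above it. The other well, with a teal-capped tube in it, lies 72 mm from here along -y
- start_grip (a point): the middle of the green finger bar of the start switch, at the front left of the deck (+y): 36 mm long, 12 mm thick, 24 mm tall, square-sided, this point 12 mm below its top and 12 mm above the 40 mm wide grey disc that turns with it. x runs along the bar to its pointer end (white line), z up; the bar turns about z through this point. This point is 113 mm above the bench. Leave the fingertips a few mm above the disc
- start (a joint): turn of the start switch: 0 at rest, grows clockwise seen from above to a hard stop at 0.785 (45 degrees). A spring drives it back to 0 with 0.025 N m at rest, 0.05 N m at the stop
- dial_grip (a point): the middle of the black finger bar of the pulse dial, at the front right of the deck (-y): 44 mm long, 12 mm thick, 24 mm tall, square-sided, this point 12 mm below its top and 12 mm above the 54 mm wide grey disc that turns with it. x runs along the bar to its pointer end (white line), z up; the bar turns about z through this point. This point is 113 mm above the bench, 92 mm from the start switch. Leave the fingertips a few mm above the disc
- dial (a joint): turn of the pulse dial: 0 at rest, grows clockwise seen from above. Clicks (detents) every 20 degrees, each with a mark on the deck: first 0.349, second 0.698 (white), third 1.047 (green), fourth 1.396 (red, hard stop). A spring drives it all the way back to 0 from any click when released; turning it takes 0.03 to 0.11 N m, most between two clicks
- tube_a_mid (a point): centre of a teal-capped tube in the blue block, same size as the sample; leave it
- tube_b_mid (a point): centre of the other teal-capped tube in the blue block; leave it
- counter_tube_mid (a point): centre of the teal-capped tube in the mixer's other well; leave it
- lens_wipes_mid (a point): white carton 62 x 115 x 85 mm behind the balance; leave it
- glass_beaker_mid (a point): small clear beaker, 55 mm wide, 70 mm tall, right of the balance; leave it

How it is judged (in metres and radians):
On the way, in this order (a step that is already met when the one before it is completed fails the run):
1. the yellow-capped tube stands fully home in the empty well, let go (horizontal distance between sample_mid and well_free below 0.006 m and z of sample_mid in the frame of well_free below -0.031 m and angle between sample_mid's own z axis and vertical below 0.1 rad and contact force between the fingers and sample below 0.1 N), for 0.3 s.
2. the start switch is turned to its stop (value of joint start above 0.7 rad), for 0.1 s.
3. the start switch has been let go and has sprung back (value of joint start below 0.1 rad and contact force between the fingers and start below 0.1 N), for 0.2 s.
At the end, for the whole second after the job is handed in: finished with the fingers still holding the pulse dial (over 0.5 N) on its third click (0.90 to 1.19 rad), the yellow-capped tube upright in the free well (within 6 mm of its axis and floor), and the start switch let go, back at rest (under 0.1 rad) (all of step 3 and horizontal distance between sample_mid and well_free below 0.006 m and z of sample_mid in the frame of well_free below -0.031 m and angle between sample_mid's own z axis and vertical below 0.1 rad and value of joint dial between 0.9 and 1.19 rad and contact force between the fingers and dial above 0.5 N and contact force between the arm and sample below 0.1 N); the arm keeps its last pose, push and grip.
It fails at once if the dial is turned on from the third click towards the fourth (beyond 1.23 rad) (value of joint dial above 1.23 rad).
It fails at once if a teal-capped tube (by more than 20 mm), the beaker or the wipes carton (by more than 30 mm) is moved (distance of any of tube_a_mid, tube_b_mid, counter_tube_mid from where it was at the start of the episode above 0.02 m or distance of any of lens_wipes_mid, glass_beaker_mid from where it was at the start of the episode above 0.03 m).
It also fails if it takes over 72 s, if anything falls off the work surface, if the arm or the gripper's body presses on something with over 40 N, if the wrist force passes 120 N, or if a joint passes its speed limit or range.

### The arm

A 6-joint arm with a two-finger parallel gripper is mounted at the origin on a cart in front of the work surface, level with it; the furniture and walls round the work are solid. World frame = base frame: x ahead of the robot, y to its left, z up, the work surface at z = 0. Lengths are in mm, angles in rad, forces in N, time in s.
With the tool pointing down it reaches from about 375 to 975 mm from the base axis. Payload 3.8 kg.
Tool frame: the origin (TCP) lies at the very end of the fingers, on their centre line; the grasp point (between the pads) lies ctrl.grip_depth behind it (ctrl.grip_depth is the distance from the TCP to the grasp point, in mm); z points along the fingers, y is the line along which they close (so a half turn about z gives the same grasp; the last joint's range is limited). The gripper opens to 88 mm and grips with 3 to 60 N. Pads are 18 mm wide; open, the fingers measure 123 mm over their backs; the gripper's body (75 mm by 187 mm) begins 45 mm behind the grasp point.
Start: joints at [1.158, 0.264, 1.604, -0, 1.274, -0.037], TCP at [247.734, 627.89, 238.706] pointing down, gripper open.
Joint ranges: [-2.63, 2.63], [-0.94, 2.18], [0.31, 2.57], [-1.31, 4.45], [0, 2.66], [-2.55, 2.55]. Speed limits (rad/s): [2.57, 2.57, 3.14, 3.14, 3.14, 3.14].

### API

Orientations are given as a unit quaternion [x, y, z, w].
In Python, from bench import ctrl, eyes gives the robot as it stands. The module is installed in compiled form; this text tells all that it offers.
- The arm moves only by the tool move_arm, never from a script. Its argument "commands" is one flat list of numbers, 7 for each row, row after row: the finger opening in mm, from 0 to 88.1, then the shift along the tool's x, y, z normalised to -1 to 1, where 1 is 80 cm, then the turn, a rotation vector about the tool's x, y, z normalised to -1 to 1, where 1 is 180 degrees. A call has 1 to 10 rows; each row shifts and turns the commanded pose from where the row before left it, along the tool's axes as they then stand; what a row does not reach is not made up. A row lasts 1/8 s, in which the tool goes at most 62.5 mm and 10.7 degrees, less where a joint would pass 70% of its speed; a pose out of reach is approached as far as the arm can. A call with a number of a shift or a turn outside -1 to 1 is refused whole. A call with a gripper value outside its range is refused whole. The fingers move at their own pace and stop on an object; the grip force is fixed at half the most. Time passes only in rows, so rows that do not move let the fingers close. It gives the time, the measured TCP pose, the force, the opening and the grip force at its end, in the units of the state.
- ctrl.read_state(): the state, without advancing time (a new reading comes with each control period).
- eyes.capture(name): name is "scene" or "top"; returns the picture (420x560x3 uint8, red, green, blue); there is no depth.
- eyes.calibration(name): a dict with "mtx" (3x3 intrinsics, pixels), "pose" (4x4, takes a point from camera to world coordinates). Camera axes: x right, y up, looking along -z (the intrinsics and any distortion apply to the point x, -y, -z); pixel columns grow to the right and rows downward; lengths in mm; the calibration is good to about 2 mm. A picture is of the moment at which its call begins. calibration takes no time and is no camera call.
- ctrl.close_job(): hands the job in; it is judged then, once.
The state is a dict: "t": time; "qpos": joint angles; "dq": joint speeds; "joint_torque": joint torques, N m; "tcp_pos": TCP position; "tcp_rot": TCP orientation; "force": force on the tool from outside, world axes, zero at the start; "wrist_torque": the same for the moment, N m; "opening": opening from 0.0 (shut) to 1.0 (fully open); "finger_force": force on a finger pad.
Only numpy, scipy, OpenCV 4.12 (cv2) and the standard library are available. Lean on these libraries where they do the work, as an engineer would, in place of code of your own. Each camera call takes 0.05 s, during which the arm holds its last target. There are 200 camera calls.

## Working session

There is one attempt and no reset: what is moved stays moved. The work goes in short steps, Python scripts to look and compute and a tool call to move; the robot and the scene stay as the last step left them, time stands still between calls to the robot, and variables do not carry over. Pictures are saved under pics/ and viewed, at most 10 in all, crops included, and the job is handed in when it is done.

Besides the shell and the picture viewer there is one more tool, called after ">>>" by a JSON object that holds its "op" and its "data", one argument or row to a line. move_arm: Moves the arm, as the interface text tells. Scaled input: -1 to 1 covers 80 cm each way for a shift and 180 degrees each way for a turn. Its arguments: {"type":"object","properties":{"commands":{"type":"array"}},"required":["commands"]}

```bash
mkdir -p pics
python3 - <<'E'
from bench import ctrl, eyes
import cv2,numpy as np
for n in("scene","top"):
    im=eyes.capture(n); cv2.imwrite(f"pics/{n}0.png",im[:,:,::-1]); c=eyes.calibration(n); print(n,{k:np.round(v,3).tolist() if not isinstance(v,str) else v for k,v in c.items()})
print(ctrl.read_state(),ctrl.grip_depth)
E
```

```text
scene {'mtx': [[523.116, 0.0, 279.748], [0.0, 523.116, 211.367], [0.0, 0.0, 1.0]], 'pose': [[0.665, 0.362, -0.653, -201.196], [-0.746, 0.35, -0.566, -525.213], [0.023, 0.864, 0.503, 651.809], [0.0, 0.0, 0.0, 1.0]]}
top {'mtx': [[455.245, 0.0, 273.827], [0.0, 455.245, 216.283], [0.0, 0.0, 1.0]], 'pose': [[-0.02, 0.986, -0.168, 338.803], [-0.999, -0.024, -0.022, 59.452], [-0.026, 0.167, 0.986, 967.485], [0.0, 0.0, 0.0, 1.0]]}
{'t': 0.1, 'qpos': array([ 1.15810832e+00,  2.64680427e-01,  1.60523586e+00, -8.15872747e-06,
        1.27368838e+00, -3.69194220e-02]), 'dq': array([ 6.67639834e-05, -2.09332510e-03, -2.43361371e-03, -1.05126276e-03,
       -7.05812709e-05,  6.59029074e-04]), 'joint_torque': array([ 5.11106791e-04, -5.03620970e+01, -3.58071506e+01,  7.31066940e-02,
        2.32919556e-02, -3.74229637e-05]), 'tcp_pos': array([247.47646199, 627.31000733, 237.51159221]), 'tcp_rot': array([ 1.86779571e-01,  9.82401333e-01, -9.81559737e-04, -2.20452019e-04]), 'force': array([-0.26331092,  0.19044832,  0.19477523]), 'wrist_torque': array([-0.02148319,  0.07667093, -0.01965709]), 'finger_force': 0.0, 'opening': 1.000108008157461} 18.700000000000003
```

View pics/scene0.png

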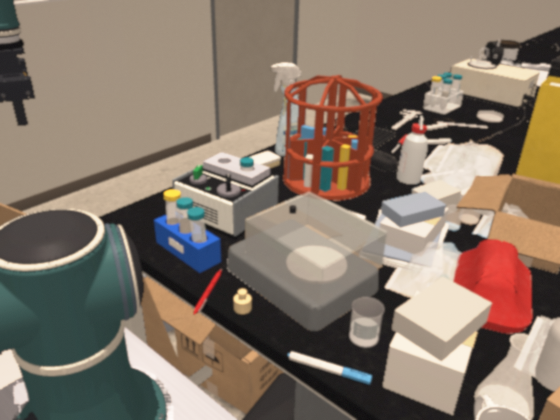

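View pics/top0.png

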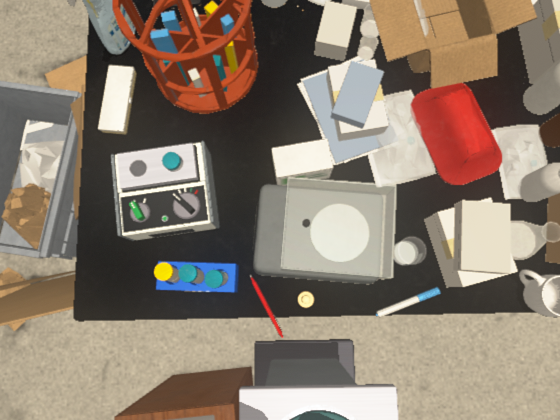

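The scene view shows the yellow cap at (172,196). In the top view it is at (165,272), the free well at (137,168), the start switch at (137,211) and the dial at (186,205). I'll enlarge both views around the work.

Run:
```python
import cv2,numpy as np
a=cv2.imread("pics/top0.png")[135:305,100:250]; b=cv2.imread("pics/scene0.png")[145:275,145:285]
a=cv2.resize(a,None,fx=3.5,fy=3.5,interpolation=2)
b=cv2.resize(b,None,fx=2.8,fy=2.8,interpolation=2)
a=cv2.resize(cv2.imread("pics/top0.png")[135:305,100:250],(400,453),interpolation=2)
c=np.zeros((453,800,3),np.uint8); c[:,:400]=a; b=cv2.resize(b,(400,371),interpolation=2); c[:371,400:]=b
cv2.imwrite("pics/crop1.png",c)
```

```text
(no output)
```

View pics/crop1.png

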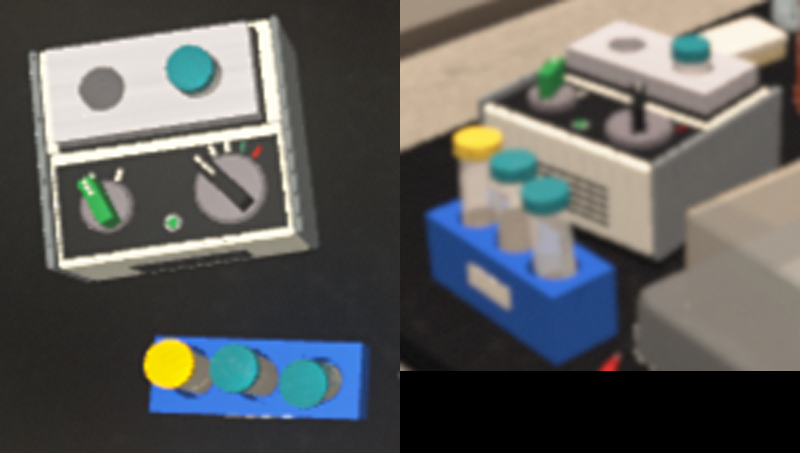

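The crops show the free well at crop (101,88), the green bar pointing up-left, and the dial bar pointing up-left. The marks fan clockwise to green at (242,145). Next I'll measure from both views.

```bash
cat > h.py <<'E'
from bench import ctrl, eyes
import cv2,numpy as np
def ray(n,uv):
    c=eyes.calibration(n);K=c["mtx"];P=c["pose"]
    d=np.linalg.solve(K,[uv[0],uv[1],1.]);d=P[:3,:3]@np.array([d[0],-d[1],-d[2]])
    return P[:3,3],d/np.linalg.norm(d)
def plane(n,uv,z):
    o,d=ray(n,uv);return o+d*(z-o[2])/d[2]
def tri(a,b):
    A=np.zeros((3,3));y=np.zeros(3);L=[ray("top",a),ray("scene",b)]
    for o,d in L:
        M=np.eye(3)-np.outer(d,d);A+=M;y+=M@o
    p=np.linalg.solve(A,y);return p,[round(float(np.linalg.norm((np.eye(3)-np.outer(d,d))@(p-o))),1) for o,d in L]
def proj(n,p):
    c=eyes.calibration(n);P=c["pose"];q=P[:3,:3].T@(np.asarray(p,float)-P[:3,3]);q=c["mtx"]@np.array([q[0],-q[1],-q[2]]);return q[:2]/q[2]
def blobs(im,lo,hi,roi,amin=8):
    x0,y0,x1,y1=roi;m=cv2.inRange(cv2.cvtColor(im[y0:y1,x0:x1],cv2.COLOR_BGR2HSV),lo,hi)
    n,l,s,c=cv2.connectedComponentsWithStats(m)
    return [(np.round(c[i]+[x0,y0],2).tolist(),int(s[i,4]),(s[i,:4]+[x0,y0,0,0]).tolist(),l==i) for i in range(1,n) if s[i,4]>=amin]
E
python3 - <<'E'
from h import *
t=cv2.imread("pics/top0.png");s=cv2.imread("pics/scene0.png")
R={"top":(t,(100,135,250,305)),"scene":(s,(145,145,285,275))}
C={"yellow":((20,120,120),(35,255,255)),"teal":((82,120,60),(98,255,255)),"green":((50,120,50),(75,255,255)),"blue":((105,120,60),(125,255,255))}
for k,(lo,hi) in C.items():
    for n,(im,roi) in R.items():
        print(k,n,[b[:3] for b in blobs(im,lo,hi,roi)])
# greys
for n,roi in(("top",(112,145,165,190)),("scene",(205,148,245,172))):
    im=R[n][0];x0,y0,x1,y1=roi;g=cv2.cvtColor(im,cv2.COLOR_BGR2GRAY)[y0:y1,x0:x1]
    print(n);print(g[::2,::2])
E
```

```text
yellow top [([163.16, 271.25], 287, [154, 263, 20, 18])]
yellow scene [([171.13, 194.46], 175, [163, 189, 18, 12])]
teal top [([170.89, 160.17], 219, [163, 152, 17, 17]), ([187.46, 272.8], 258, [179, 264, 18, 18]), ([213.55, 278.45], 261, [205, 270, 18, 18])]
teal scene [([246.15, 161.49], 78, [241, 157, 11, 9]), ([190.54, 208.49], 267, [178, 199, 26, 20])]
green top [([136.56, 210.88], 108, [129, 202, 15, 18])]
green scene [([197.35, 171.83], 63, [194, 167, 8, 11])]
blue top [([203.41, 277.5], 1278, [156, 261, 83, 32])]
blue scene [([189.03, 245.49], 1859, [153, 214, 69, 59])]
top
[[ 52  52  52  53  54  52  53  54  54  53  55  54  54  55  54  54  55  55
   54  53  52  51  51  52  52  54  53]
 [ 53  52  54  53  54  53  53  54  54  54  53  56  53  54  54  53  54  52
   53  56  59  71  88 128 144 163 191]
 [ 52  52  53  53  54  55  53  53  53  53  52  54  53  59  69  91 113 138
  162 191 222 231 231 231 231 230 229]
 [ 52  52  51  51  52  53  59  68  88 106 139 164 172 223 231 231 231 232
  231 230 229 228 228 228 228 227 227]
 [ 66  52  74 137 163 173 224 231 232 232 232 232 231 229 2
[... 2415 characters left out ...]
 184 184
  186 187]
 [184 187 187 195 215 229 233 233 232 231 230 230 231 229 223 208 197 189
  179 155]
 [186 196 215 228 233 233 228 208 188 187 185 185 209 228 232 232 228 211
  152 124]
 [210 227 232 232 232 232 212 152 143 145 145 142 153 209 231 232 230 193
  136 131]
 [182 210 224 229 230 230 222 187 167 161 165 169 196 223 229 229 228 186
  110 114]
 [138 143 159 182 209 222 227 227 223 220 221 223 229 230 230 229 228 186
   98  84]
 [137 139 136 138 143 159 182 208 221 226 227 228 227 228 228 229 229 212
  137 109]
 [112 127 134 137 138 136 138 143 160 182 206 220 226 226 226 227 228 218
  169 166]
 [ 80  75  92 115 128 134 137 137 136 137 143 160 186 209 221 226 227 224
  209 197]]
```

Run:
```python
from h import *
t=cv2.imread("pics/top0.png");s=cv2.imread("pics/scene0.png")
def dark(im,roi,th,cen):
    x0,y0,x1,y1=roi;g=cv2.cvtColor(im,cv2.COLOR_BGR2GRAY)[y0:y1,x0:x1].astype(float)
    hi=228.;w=np.clip((hi-g)/(hi-120),0,1);w[w<.15]=0
    yy,xx=np.mgrid[y0:y1,x0:x1];return np.array([(w*xx).sum()/w.sum(),(w*yy).sum()/w.sum()]),w.sum()
wt,a=dark(t,(126,158,149,180),0,0);ws,b=dark(s,(216,156,232,165),0,0);print("well px",wt,ws,a,b,"tri",tri(wt,ws),"plane",plane("top",wt,115),plane("scene",ws,115))
Y=tri([163.16,271.25],[171.13,194.46]);print("yellow",Y, plane("top",[163.16,271.25],118),plane("scene",[171.13,194.46],118))
print("counter",tri([170.89,160.17],[246.15,161.49]),plane("top",[170.89,160.17],130))
for p in([187.46,272.8],[213.55,278.45]): print("teal",plane("top",p,118))
print("green",tri([136.56,210.88],[197.35,171.83]),plane("top",[136.56,210.88],115))
# enlarge dial/start region, top + scene, for pixel reading
a=cv2.resize(t[185:235,115:210],None,fx=8,fy=8,interpolation=cv2.INTER_CUBIC)
cv2.imwrite("pics/deck.png",a[:400]); 
b=cv2.resize(s[160:205,175:260],None,fx=9,fy=9,interpolation=cv2.INTER_CUBIC);cv2.imwrite("pics/deckS.png",b)
```

```text
well px [137.73287081 167.83788675] [223.95207668 160.32464979] 214.87037037037038 37.675925925925924 tri (array([586.0544147 , 341.8940553 , 115.28772227]), [0.2, 0.2]) plane [586.26633518 341.87078895 115.        ] [586.35011432 342.47987981 115.        ]
yellow (array([383.67927392, 287.17086831, 119.65747262]), [0.9, 0.9]) [384.42766833 287.03342447 118.        ] [384.95687517 290.42604648 118.        ]
counter (array([594.40041324, 273.21338628, 131.72063081]), [0.6, 0.6]) [595.35501285 273.25891824 130.        ]
teal [380.57268791 241.41082324 118.        ]
teal [369.10155777 192.6098138  118.        ]
green (array([501.25611162, 341.99181944, 113.55192843]), [0.1, 0.1]) [500.91438661 341.57368562 115.        ]
```

View pics/deck.png

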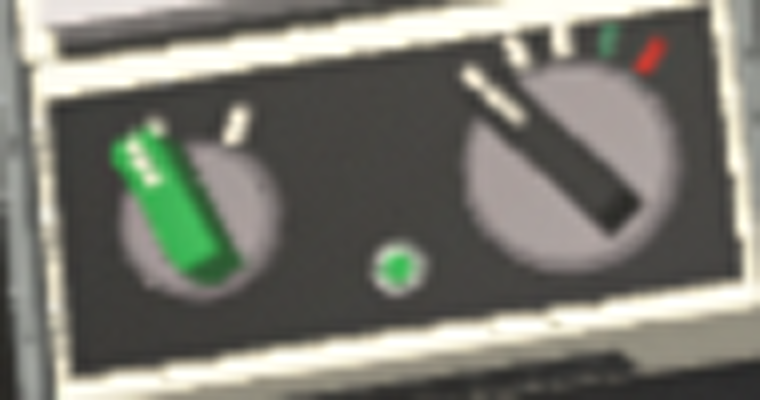

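View pics/deckS.png

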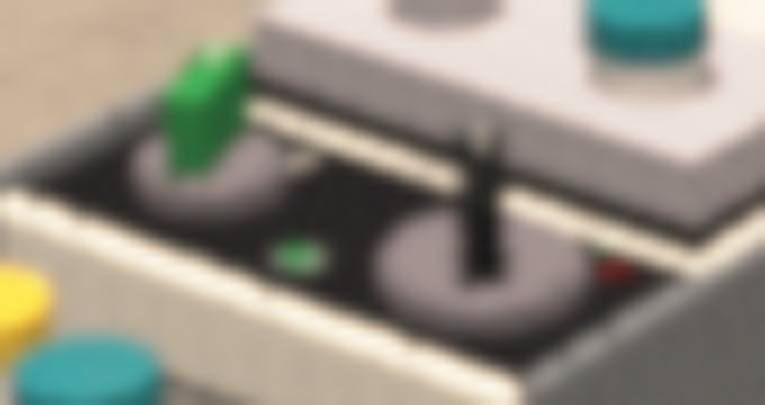

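The pictures show, in the top deck crop (8x): dial disc centre (572,165), dial bar top from (468,68) to (612,200), green mark (608,40) and red (652,55). The start disc is at (202,218), with its bar top from (130,145) to (205,262).

Run:
```python
from h import *
f=lambda x,y:((x+.5)/8-.5+115,(y+.5)/8-.5+185)
g=lambda x,y:((x+.5)/9-.5+175,(y+.5)/9-.5+160)
D=plane("top",f(572,165),100);S=plane("top",f(202,218),100)
print("dial disc",D,"start disc",S,np.hypot(*(D-S)[:2]), "scene:",plane("scene",g(482,265),100),plane("scene",g(208,170),100))
print("dial bar mid(z125)",plane("top",f(541,136),125))
ang=lambda v:np.degrees(np.arctan2(v[1],v[0]))
for nm,c,p in(("w1",D,(517,50)),("w2",D,(562,40)),("g",D,(608,40)),("r",D,(652,55)),("startmark0",S,(155,128)),("startstop",S,(236,125))):
    print(nm,ang(plane("top",f(*p),90)-c))
print("dialbar",ang(plane("top",f(468,70),125)-plane("top",f(617,200),125)),"startbar",ang(plane("top",f(133,145),125)-plane("top",f(208,262),125)))
print("edge yaw head/front:",ang(plane("top",f(50,95),90)-plane("top",f(715,5),90))-90)
print("well->start dist",S-np.array([586,342,100]),"mixer yaw by start-dial", ang(S-D)-90)
```

```text
dial disc [512.63364207 249.52192147 100.        ] start disc [501.75530897 340.0833036  100.        ] 91.21240082911402 scene: [509.57762223 247.20514221 100.        ] [496.5151208  336.33867467 100.        ]
dial bar mid(z125) [514.82328407 251.52125051 125.        ]
w1 27.350694319630563
w2 8.555094585339113
g -10.860465536363009
r -30.721492357596603
startmark0 32.173771016317744
startstop -10.316042141977952
dialbar 47.993957141816274 startbar 33.232085298882744
edge yaw head/front: 6.38815626031905
well->start dist [-84.24469103  -1.9166964    0.        ] mixer yaw by start-dial 6.84961350190278
```

The measurements agree with the given heights and spacings:

| Point | Measured | Check |
|---|---|---|
| Yellow cap | (384, 287), z 119.7 | about 118 expected |
| Free well | (586, 342), z 115.3 | 115 given |
| Start switch | (501.5, 341) | rest azimuth about 34° |
| Dial | (513, 250) | rest azimuth about 48.4° |

First I rotate the tool to the block's x.

>>> {"op": "move_arm", "data": {
  "commands": [88,0,0,0,0,0,0.054,88,0,0,0,0,0,0.054,88,0,0,0,0,0,0.054,88,0,0,0,0,0,0.054,88,0,0,0,0,0,0.054,88,0,0,0,0,0,0.054,88,0,0,0,0,0,0.054,88,0,0,0,0,0,0.054]
}}

```text
t: 1.1
tcp_pos: [247.6, 627.5, 237.9]
tcp_rot: [0.764, 0.645, -0.001, 0.0]
force: [0.7, 0.1, -0.1]
opening: 0.999
finger_force: 0.0
```

```bash
cat >> h.py <<'E'
from scipy.spatial.transform import Rotation as Ro
def go(x,y,z):
    "tool-axes shift (units of 800 mm) from the measured pose, closing azimuth"
    s=ctrl.read_state();R=Ro.from_quat(s["tcp_rot"]).as_matrix()
    d=R.T@(np.array([x,y,z])-s["tcp_pos"])
    print("t",round(s["t"],2),"tcp",np.round(s["tcp_pos"],1),"az_y",round(float(np.degrees(np.arctan2(R[1,1],R[0,1]))),1),"tilt",np.round(R[:2,2],3),"F",np.round(s["force"],1),"T",np.round(s["wrist_torque"],2),"ff",s["finger_force"],"op",round(s["opening"]*88,1),"j6",round(s["qpos"][5],2))
    print("shift",np.round(d/800,4),"rows>=",np.linalg.norm(d)/62.5)
E
python3 -c "
from h import *
go(384,287.2,170)"
```

```text
t 1.1 tcp [247.6 627.5 237.9] az_y -9.6 tilt [-0.001 -0.001] F [ 0.7  0.1 -0.1] T [-0.04  0.01  0.  ] ff 0.0 op 87.9 j6 1.33
shift [-0.3908  0.2392  0.0853] rows>= 5.965897993868907
```

>>> {"op": "move_arm", "data": {
  "commands": [88,-0.0489,0.0299,0.0107,0,0,0,88,-0.0489,0.0299,0.0107,0,0,0,88,-0.0489,0.0299,0.0107,0,0,0,88,-0.0489,0.0299,0.0107,0,0,0,88,-0.0489,0.0299,0.0107,0,0,0,88,-0.0489,0.0299,0.0107,0,0,0,88,-0.0489,0.0299,0.0107,0,0,0,88,-0.0489,0.0299,0.0107,0,0,0,88,0,0,0,0,0,0,88,0,0,0,0,0,0]
}}

```text
t: 2.35
tcp_pos: [386.0, 288.4, 170.2]
tcp_rot: [0.762, 0.647, 0.0, -0.0]
force: [0.1, 0.3, 0.3]
opening: 0.996
finger_force: 0.0
```

```bash
python3 -c "
from h import *
go(384,287.2,105)"
```

```text
t 2.35 tcp [386.  288.4 170.2] az_y -9.3 tilt [-0.     0.001] F [0.1 0.3 0.3] T [-0.05  0.1  -0.02] ff 0.0 op 87.7 j6 0.75
shift [-0.0019 -0.0022  0.0815] rows>= 1.0444378391932287
```

>>> {"op": "move_arm", "data": {
  "commands": [88,-0.0019,-0.0022,0.02,0,0,0,88,0,0,0.02,0,0,0,88,0,0,0.02,0,0,0,88,0,0,0.0215,0,0,0,88,0,0,0,0,0,0,30,0,0,0,0,0,0,30,0,0,0,0,0,0,30,0,0,0,0,0,0,30,0,0,0,0,0,0,30,0,0,0,0,0,0]
}}

```text
t: 3.6
tcp_pos: [384.2, 286.9, 105.2]
tcp_rot: [0.762, 0.647, 0.0, 0.0]
force: [0.5, 0.3, -0.4]
opening: 0.454
finger_force: 0.0
```

>>> {"op": "move_arm", "data": {
  "commands": [20,0,0,0,0,0,0,20,0,0,0,0,0,0,20,0,0,0,0,0,0,20,0,0,0,0,0,0]
}}

```text
t: 4.1
tcp_pos: [384.1, 287.0, 105.1]
tcp_rot: [0.762, 0.648, -0.0, -0.0]
force: [-2.1, 0.9, 1.3]
opening: 0.379
finger_force: 29.9
```

```bash
python3 -c "
from h import *
go(384,287.2,205)"
```

```text
t 4.1 tcp [384.1 287.  105.1] az_y -9.3 tilt [-0.  0.] F [-2.1  0.9  1.3] T [-0.01  0.23  0.03] ff 29.93669344112277 op 33.3 j6 0.75
shift [ 3.000e-04 -1.000e-04 -1.249e-01] rows>= 1.5987164648368095
```

The grip reads 33 mm, which matches the cap. Next I lift and take it to the well.

>>> {"op": "move_arm", "data": {
  "commands": [20,0,0,-0.015,0,0,0,20,0,0,-0.025,0,0,0,20,0,0,-0.04,0,0,0,20,0,0,-0.04,0,0,0,20,0,0,-0.04,0,0,0,20,0,0,0,0,0,0]
}}

```text
t: 4.85
tcp_pos: [386.0, 288.2, 236.8]
tcp_rot: [0.762, 0.648, 0.004, 0.0]
force: [0.5, 0.7, -0.1]
opening: 0.381
finger_force: 29.9
```

```bash
python3 -c "
from h import *
go(586,342,232)"
```

```text
t 4.85 tcp [386.  288.2 236.8] az_y -9.3 tilt [0.006 0.004] F [ 0.5  0.7 -0.1] T [-0.11  0.05 -0.  ] ff 29.934269646182656 op 33.5 j6 0.75
shift [0.1068 0.2358 0.0077] rows>= 3.315136937812974
```

>>> {"op": "move_arm", "data": {
  "commands": [20,0.01,0.022,0,0,0,0,20,0.02,0.045,0,0,0,0,20,0.022,0.048,0,0,0,0,20,0.022,0.048,0,0,0,0,20,0.02,0.045,0,0,0,0,20,0.0128,0.0278,0,0,0,0,20,0,0,0,0,0,0,20,0,0,0,0,0,0,20,0,0,0,0,0,0]
}}

```text
t: 5.98
tcp_pos: [583.1, 340.5, 232.5]
tcp_rot: [0.762, 0.648, -0.001, -0.0]
force: [-0.0, -0.1, -0.5]
opening: 0.379
finger_force: 29.9
```

Run:
```python
from h import *
go(586,342,225)
t=eyes.capture("top")[:,:,::-1];s=eyes.capture("scene")[:,:,::-1]
for n,im in(("top",t),("scene",s)):
    p=proj(n,ctrl.read_state()["tcp_pos"]);f=proj(n,[586,342,128.]);print(n,p,f)
a=cv2.resize(t[100:240,90:230],(400,400),interpolation=2);b=cv2.resize(s[60:200,150:290],(400,400),interpolation=2)
cv2.imwrite("pics/held.png",np.hstack([a,b]))
```

```text
t 5.97 tcp [583.1 340.5 232.5] az_y -9.3 tilt [-0.001 -0.001] F [-0.  -0.1 -0.5] T [-0.06  0.05 -0.04] ff 29.91983220912516 op 33.4 j6 0.65
shift [0.0024 0.0033 0.0093] rows>= 0.13036664391469047
top [116.00783156 150.51484382] [135.49577156 166.13348826]
scene [221.96758404 114.39455007] [223.81899332 155.53054309]
```

View pics/held.png

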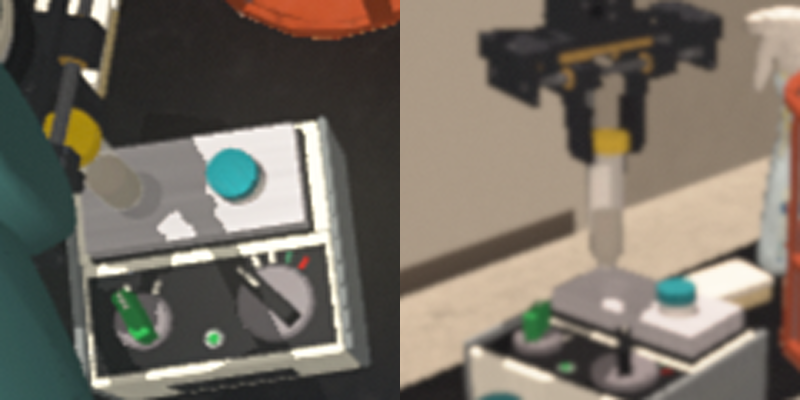

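The tube is held upright over the free well: foot at crop (606,262) in the scene view, in line with the TCP projection. I'll correct the position and descend, watching the force.

>>> {"op": "move_arm", "data": {
  "commands": [20,0.0024,0.0033,0.01,0,0,0,20,0,0,0.008,0,0,0,20,0,0,0.008,0,0,0,20,0,0,0.008,0,0,0,20,0,0,0.008,0,0,0,20,0,0,0,0,0,0,20,0,0,0,0,0,0]
}}

```text
t: 6.95
tcp_pos: [587.0, 342.3, 199.6]
tcp_rot: [0.762, 0.647, 0.0, 0.0]
force: [0.2, -0.4, -0.3]
opening: 0.379
finger_force: 29.9
```

```bash
python3 -c "
from h import *
go(586,342,185)"
```

```text
t 6.95 tcp [587.  342.3 199.6] az_y -9.3 tilt [0. 0.] F [ 0.2 -0.4 -0.3] T [-0.04  0.07 -0.02] ff 29.91991781629622 op 33.4 j6 0.65
shift [-0.0006 -0.0012  0.0182] rows>= 0.2334966879349334
```

Foot is about 13 mm inside the well with no force. I continue.

>>> {"op": "move_arm", "data": {
  "commands": [20,-0.0004,-0.0008,0.008,0,0,0,20,0,0,0.008,0,0,0,20,0,0,0.008,0,0,0,20,0,0,0,0,0,0]
}}

```text
t: 7.45
tcp_pos: [586.9, 341.8, 179.5]
tcp_rot: [0.762, 0.648, 0.0, 0.0]
force: [4.2, -0.8, -3.2]
opening: 0.382
finger_force: 29.7
```

```bash
python3 -c "
from h import *
go(586,342,118)"
```

```text
t 7.45 tcp [586.9 341.8 179.5] az_y -9.3 tilt [ 0.001 -0.   ] F [ 4.2 -0.8 -3.2] T [-0.11 -1.06 -0.03] ff 29.724378660321236 op 33.6 j6 0.65
shift [ 0.0002 -0.0012  0.0769] rows>= 0.9846154032675711
```

The well wall pushes toward +x, so I shift that way and continue in small steps.

>>> {"op": "move_arm", "data": {
  "commands": [20,0,0.0018,0,0,0,0,20,0,0,0.006,0,0,0,20,0,0,0.006,0,0,0,20,0,0,0,0,0,0]
}}

```text
t: 7.95
tcp_pos: [587.4, 341.7, 169.9]
tcp_rot: [0.762, 0.648, -0.0, -0.0]
force: [2.2, 0.8, -1.3]
opening: 0.373
finger_force: 29.8
```

```bash
python3 -c "
from h import *
go(586,342,118)"
```

```text
t 7.95 tcp [587.4 341.7 169.9] az_y -9.3 tilt [-0.001 -0.001] F [ 2.2  0.8 -1.3] T [-0.05 -0.51  0.06] ff 29.808900794014335 op 32.8 j6 0.65
shift [ 0.0002 -0.0018  0.0649] rows>= 0.8305854652270128
```

>>> {"op": "move_arm", "data": {
  "commands": [20,0,0.0012,0,0,0,0,20,0,0,0.007,0,0,0,20,0,0,0.007,0,0,0,20,0,0,0.007,0,0,0,20,0,0,0,0,0,0]
}}

```text
t: 8.57
tcp_pos: [588.2, 341.4, 152.8]
tcp_rot: [0.762, 0.648, -0.001, -0.0]
force: [0.7, 0.3, -0.2]
opening: 0.378
finger_force: 29.9
```

```bash
python3 -c "
from h import *
go(587.5,342,118)"
```

```text
t 8.57 tcp [588.2 341.4 152.8] az_y -9.3 tilt [-0.001 -0.001] F [ 0.7  0.3 -0.2] T [-0.08 -0.04  0.  ] ff 29.894630257040262 op 33.3 j6 0.65
shift [ 0.0006 -0.0009  0.0435] rows>= 0.5572735019338062
```

>>> {"op": "move_arm", "data": {
  "commands": [20,0,0,0.009,0,0,0,20,0,0,0.009,0,0,0,20,0,0,0.009,0,0,0,20,0,0,0.007,0,0,0,20,0,0,0.006,0,0,0,20,0,0,0,0,0,0,20,0,0,0,0,0,0]
}}

```text
t: 9.45
tcp_pos: [588.7, 341.7, 122.0]
tcp_rot: [0.762, 0.648, 0.0, 0.0]
force: [-0.6, 0.2, -1.0]
opening: 0.379
finger_force: 29.9
```

```bash
python3 -c "
from h import *
go(587.5,342,118)"
```

```text
t 9.45 tcp [588.7 341.7 122. ] az_y -9.3 tilt [0. 0.] F [-0.6  0.2 -1. ] T [-0.02  0.06  0.04] ff 29.919862803071737 op 33.4 j6 0.65
shift [ 0.0001 -0.0016  0.005 ] rows>= 0.06704884684359462
```

>>> {"op": "move_arm", "data": {
  "commands": [20,0,0,0.004,0,0,0,20,0,0,0,0,0,0,60,0,0,0,0,0,0,60,0,0,0,0,0,0,60,0,0,0,0,0,0,60,0,0,0,0,0,0,60,0,0,-0.02,0,0,0,60,0,0,-0.03,0,0,0,60,0,0,-0.03,0,0,0]
}}

```text
t: 10.58
tcp_pos: [588.9, 341.8, 184.5]
tcp_rot: [0.762, 0.648, 0.0, 0.0]
force: [0.2, 0.7, -0.1]
opening: 0.681
finger_force: 0.0
```

Run:
```python
from h import *
go(501.5,341,170)
s=eyes.capture("scene")[:,:,::-1]
print([b[:3] for b in blobs(s,(18,100,80),(35,255,255),(190,130,270,175))])
print("expected seated cap centre px",proj("scene",[587,342,130]),"6mm higher",proj("scene",[587,342,136]))
```

```text
t 10.57 tcp [588.9 341.8 184.5] az_y -9.3 tilt [0.001 0.   ] F [ 0.2  0.7 -0.1] T [-0.08  0.09 -0.01] ff 0.0 op 59.9 j6 0.65
shift [-0.0186 -0.1076  0.0181] rows>= 1.4173622242412374
[([224.61, 154.18], 114, [218, 150, 14, 9])]
expected seated cap centre px [224.09705153 154.65286526] 6mm higher [224.02210899 152.37391656]
```

The yellow cap is seated: its cap is at (224.6,154.2), expected (224.1,154.7). Next I go over the start switch and rotate.

>>> {"op": "move_arm", "data": {
  "commands": [60,-0.0062,-0.0359,0,0,0,0,60,-0.0062,-0.0359,0,0,0,0,60,-0.0062,-0.0358,0,0,0,0,60,0,0,0,0,0,-0.057,60,0,0,0,0,0,-0.057,60,0,0,0,0,0,-0.057,60,0,0,0,0,0,-0.057,60,0,0,0,0,0,-0.057,60,0,0,0,0,0,-0.057,60,0,0,0,0,0,-0.057]
}}

```text
t: 11.88
tcp_pos: [501.5, 341.0, 183.3]
tcp_rot: [0.235, 0.972, 0.0, 0.0]
force: [-0.2, 0.6, -0.7]
opening: 0.682
finger_force: 0.0
```

>>> {"op": "move_arm", "data": {
  "commands": [50,0,0,0,0,0,-0.057,50,0,0,0,0,0,-0.057,50,0,0,0,0,0,-0.057,50,0,0,0,0,0,-0.057,50,0,0,0,0,0,-0.057,40,0,0,0,0,0,-0.057,40,0,0,0,0,0,0,40,0,0,0,0,0,0]
}}

```text
t: 12.88
tcp_pos: [501.4, 340.9, 183.0]
tcp_rot: [-0.292, 0.957, 0.0, 0.0]
force: [-0.9, 0.4, -0.3]
opening: 0.453
finger_force: 0.0
```

```bash
python3 -c "
from h import *
go(501.5,341,106)"
```

```text
t 12.88 tcp [501.4 340.9 183. ] az_y 123.9 tilt [0. 0.] F [-0.9  0.4 -0.3] T [ 0.08  0.07 -0.03] ff 0.0 op 39.8 j6 -1.61
shift [-0.0001 -0.      0.0962] rows>= 1.2312064999924812
```

>>> {"op": "move_arm", "data": {
  "commands": [40,0,0,0.03,0,0,0,40,0,0,0.03,0,0,0,40,0,0,0.02,0,0,0,40,0,0,0.0155,0,0,0,40,0,0,0,0,0,0,20,0,0,0,0,0,0,20,0,0,0,0,0,0]
}}

```text
t: 13.75
tcp_pos: [502.0, 341.3, 107.3]
tcp_rot: [-0.293, 0.956, 0.0, 0.001]
force: [-0.1, 0.4, 0.2]
opening: 0.249
finger_force: 0.0
```

>>> {"op": "move_arm", "data": {
  "commands": [4,0,0,0,0,0,0,4,0,0,0,0,0,0,4,0,0,0,0,0,0]
}}

```text
t: 14.12
tcp_pos: [501.5, 341.6, 107.0]
tcp_rot: [-0.293, 0.956, 0.001, 0.001]
force: [-1.7, 3.1, 4.2]
opening: 0.142
finger_force: 29.8
```

```bash
python3 -c "
from h import *
go(501.5,341,106)"
```

```text
t 14.12 tcp [501.5 341.6 107. ] az_y 124.0 tilt [0.001 0.001] F [-1.7  3.1  4.2] T [ 0.46  0.34 -0.43] ff 29.759036685718456 op 12.5 j6 -1.61
shift [ 0.0004 -0.0006  0.0013] rows>= 0.019139375277565693
```

Gripped cleanly at 12.5 mm. Turning clockwise.

>>> {"op": "move_arm", "data": {
  "commands": [4,0,0,0,0,0,0.04,4,0,0,0,0,0,0.05,4,0,0,0,0,0,0.05,4,0,0,0,0,0,0.05,4,0,0,0,0,0,0.05,4,0,0,0,0,0,0.008,4,0,0,0,0,0,0,4,0,0,0,0,0,0]
}}

```text
t: 15.12
tcp_pos: [501.3, 341.5, 107.0]
tcp_rot: [0.09, 0.996, 0.001, 0.0]
force: [-3.7, 2.5, 5.4]
opening: 0.131
finger_force: 30.0
```

Run:
```python
from h import *
go(501.5,341,106)
s=eyes.capture("scene")[:,:,::-1]; t=eyes.capture("top")[:,:,::-1]
a=cv2.resize(t[135:245,90:230],(400,314),interpolation=2);b=cv2.resize(s[120:230,150:290],(400,314),interpolation=2)
cv2.imwrite("pics/start.png",np.hstack([a,b]))
```

```text
t 15.12 tcp [501.3 341.5 107. ] az_y 79.6 tilt [0.    0.001] F [-3.7  2.5  5.4] T [0.47 0.54 0.07] ff 29.999918695539236 op 11.5 j6 -0.83
shift [-0.0003 -0.0006  0.0013] rows>= 0.018625357216430573
```

View pics/start.png

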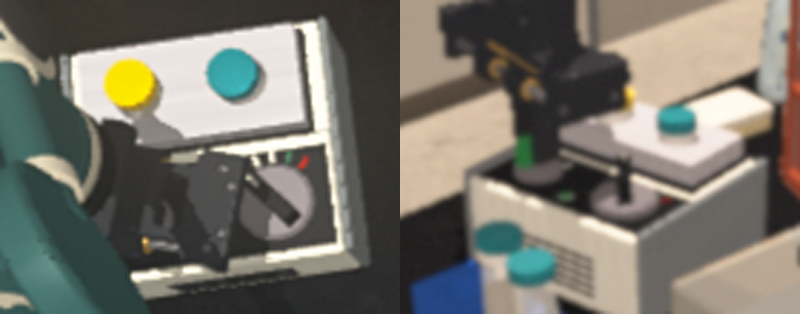

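The top view shows the yellow tube seated at crop (130,83), with the gripper on the switch. I'll turn a little further to feel the stop.

>>> {"op": "move_arm", "data": {
  "commands": [4,0,0,0,0,0,0.012,4,0,0,0,0,0,0.008,4,0,0,0,0,0,0]
}}

```text
t: 15.6
tcp_pos: [501.3, 341.5, 107.0]
tcp_rot: [0.122, 0.993, 0.001, 0.0]
force: [-3.2, 3.6, 5.6]
opening: 0.13
finger_force: 30.0
```

```bash
python3 -c "
from h import *
go(501.5,341,106)"
```

```text
t 15.6 tcp [501.3 341.5 107. ] az_y 76.0 tilt [0.    0.001] F [-3.2  3.6  5.6] T [0.5  0.48 0.06] ff 30.00005212146789 op 11.4 j6 -0.77
shift [-0.0004 -0.0006  0.0013] rows>= 0.018597159061351655
```

>>> {"op": "move_arm", "data": {
  "commands": [4,0,0,0,0,0,0.01,4,0,0,0,0,0,0.004,4,0,0,0,0,0,0]
}}

```text
t: 15.98
tcp_pos: [501.4, 341.5, 107.0]
tcp_rot: [0.143, 0.99, 0.0, 0.0]
force: [-2.9, 1.6, 5.1]
opening: 0.134
finger_force: 30.0
```

```bash
python3 -c "
from h import *
go(501.5,341,106)"
```

```text
t 15.97 tcp [501.4 341.5 107. ] az_y 73.6 tilt [0.001 0.001] F [-2.9  1.6  5.1] T [0.47 0.43 0.47] ff 30.000763731077313 op 11.8 j6 -0.73
shift [-0.0003 -0.0006  0.0013] rows>= 0.01832760457715052
```

The stop is felt (wrist torque 0.47 N m). I release and lift.

>>> {"op": "move_arm", "data": {
  "commands": [60,0,0,0,0,0,0,60,0,0,0,0,0,0,60,0,0,0,0,0,0,60,0,0,0,0,0,0,60,0,0,-0.02,0,0,0,60,0,0,-0.03,0,0,0,60,0,0,-0.03,0,0,0,60,0,0,0,0,0,0]
}}

```text
t: 16.98
tcp_pos: [503.3, 342.0, 173.9]
tcp_rot: [0.145, 0.989, 0.002, 0.003]
force: [-0.2, 1.2, -0.9]
opening: 0.685
finger_force: 0.0
```

```bash
python3 -c "
from h import *
go(513,250,170)
s=eyes.capture('scene')[:,:,::-1]
print([b[:3] for b in blobs(s,(50,120,50),(75,255,255),(185,150,215,190))])"
```

```text
t 16.98 tcp [503.3 342.  173.9] az_y 73.3 tilt [0.006 0.003] F [-0.2  1.2 -0.9] T [-0.01 -0.02  0.01] ff 0.0 op 60.3 j6 -0.72
shift [-0.0446 -0.1067  0.0046] rows>= 1.4817254498403596
[([197.41, 172.47], 70, [194, 167, 8, 12])]
```

The switch is back at rest (same centroid as at the start). Next is the dial.

>>> {"op": "move_arm", "data": {
  "commands": [60,-0.0149,-0.0355,0,0,0,0,60,-0.0149,-0.0356,0,0,0,0,60,-0.0148,-0.0356,0,0,0,0,40,0,0,0,0,0,-0.059,40,0,0,0,0,0,-0.059,40,0,0,0,0,0,-0.059,32,0,0,0,0,0,-0.059,32,0,0,0,0,0,-0.059,32,0,0,0,0,0,-0.059,32,0,0,0,0,0,0]
}}

```text
t: 18.27
tcp_pos: [510.2, 248.5, 169.0]
tcp_rot: [-0.398, 0.917, -0.0, -0.001]
force: [0.1, 0.5, 0.4]
opening: 0.359
finger_force: 0.0
```

```bash
python3 -c "
from h import *
go(512.8,250.1,106.5)"
```

```text
t 18.27 tcp [510.2 248.5 169. ] az_y 136.9 tilt [-0.002 -0.001] F [0.1 0.5 0.4] T [0.08 0.02 0.08] ff 0.0 op 31.6 j6 -1.98
shift [-0.0038 -0.001   0.0781] rows>= 1.0012340530971946
```

>>> {"op": "move_arm", "data": {
  "commands": [32,-0.0034,-0.0008,0.02,0,0,0,32,0,0,0.02,0,0,0,32,0,0,0.02,0,0,0,32,0,0,0.0172,0,0,0,32,0,0,0,0,0,0,4,0,0,0,0,0,0,4,0,0,0,0,0,0,4,0,0,0,0,0,0,4,0,0,0,0,0,0]
}}

```text
t: 19.4
tcp_pos: [513.4, 251.1, 109.3]
tcp_rot: [-0.399, 0.917, 0.0, 0.001]
force: [-1.9, 4.4, 4.1]
opening: 0.133
finger_force: 30.0
```

```bash
python3 -c "
from h import *
go(512.8,250.1,106.5)"
```

```text
t 19.4 tcp [513.4 251.1 109.3] az_y 137.0 tilt [0.001 0.001] F [-1.9  4.4  4.1] T [0.6  0.46 0.01] ff 29.999856054782867 op 11.7 j6 -1.98
shift [ 0.0015 -0.0003  0.0035] rows>= 0.049359181056614264
```

Aligned grip, no twist. Turning 60° clockwise, watching the angle.

>>> {"op": "move_arm", "data": {
  "commands": [4,0,0,0,0,0,0.04,4,0,0,0,0,0,0.05,4,0,0,0,0,0,0.05,4,0,0,0,0,0,0.05,4,0,0,0,0,0,0.05,4,0,0,0,0,0,0.05,4,0,0,0,0,0,0.025,4,0,0,0,0,0,0.013,4,0,0,0,0,0,0,4,0,0,0,0,0,0]
}}

```text
t: 20.65
tcp_pos: [513.8, 250.0, 109.3]
tcp_rot: [0.104, 0.995, -0.0, 0.001]
force: [-1.1, -2.3, 4.8]
opening: 0.131
finger_force: 30.0
```

Run:
```python
from h import *
go(513,250,106)
s=eyes.capture("scene")[:,:,::-1]; t=eyes.capture("top")[:,:,::-1]
print([b[:3] for b in blobs(s,(50,120,50),(75,255,255),(185,150,215,190))],[b[:3] for b in blobs(t,(20,120,120),(35,255,255),(100,140,170,190))])
print(proj("top",[587,342,130]))
a=cv2.resize(t[145:235,110:220],(400,327),interpolation=2);b=cv2.resize(s[130:220,165:275],(400,327),interpolation=2)
cv2.imwrite("pics/dial.png",np.hstack([a,b]))
```

```text
t 20.65 tcp [513.8 250.  109.3] az_y 78.1 tilt [ 0.001 -0.001] F [-1.1 -2.3  4.8] T [-0.32  0.23  0.06] ff 30.005426108837128 op 11.5 j6 -0.95
shift [ 0.001  -0.0002  0.0042] rows>= 0.05502320200575354
[([197.36, 171.91], 64, [194, 167, 8, 11])] []
[135.17274741 165.34173152]
```

View pics/dial.png

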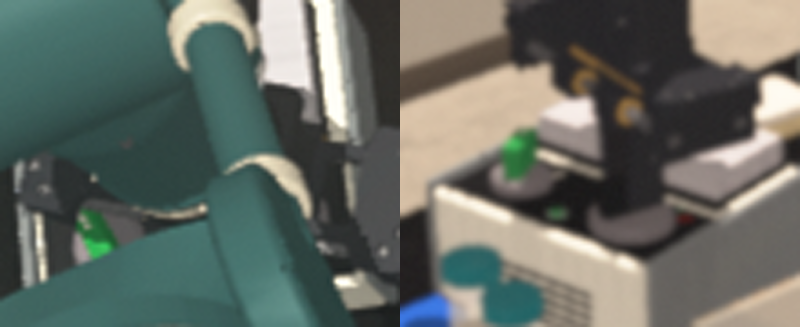

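The picture shows the gripper holding the dial and the start switch at rest. The dial is turned about 59°, inside the third-click window. Handing in.

```bash
python3 -c "
from h import *
print(ctrl.close_job())"
```

```text
the job is handed in; nothing more can be done
None
```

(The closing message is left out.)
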